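# Run couplings off a gravity chute into a bin with its sprung gate held open

### The arm

A 6-joint arm with a two-finger parallel gripper is mounted at the origin on the work surface. World frame = base frame: x ahead of the robot, y to its left, z up, the work surface at z = 0. Lengths are in m, angles in rad, forces in N, time in s.
With the tool pointing down it reaches from about 0.375 to 0.975 m from the base axis. Payload 3.8 kg.
Tool frame: the origin (TCP) lies at the very end of the fingers, on their centre line; the grasp point (between the pads) lies bot.grasp_offset behind it (bot.grasp_offset is the distance from the TCP to the grasp point, in m); y points along the fingers, x is the direction in which the jaws open and shut, and the axes are right-handed (so a half turn about y gives the same grasp; the last joint's range is limited). The gripper opens to 85 mm and grips with 20 to 120 N. Pads are 22 mm wide; open, the fingers measure 114 mm over their backs; the gripper's body (76 mm by 85 mm) begins 54 mm behind the grasp point. The pads swing forward as they close: fully open they stand 13 mm farther back than shut.
Start: joints at [-1.15, 0.264, 1.604, -0, 1.274, -0.037], TCP at [0.298, -0.605, 0.231] pointing down, gripper open.
Joint ranges: [-2.63, 2.63], [-0.94, 2.18], [0.31, 2.57], [-1.31, 4.45], [0, 2.66], [-2.55, 2.55]. Speed limits (rad/s): [2.57, 2.57, 3.14, 3.14, 3.14, 3.14].

### API

Orientations are given as a rotation vector (axis times angle).
In Python, from workcell import sensors, read_camera, job, bot gives the robot as it stands.
- The arm moves only by the tool arm_command, never from a script. Its argument "deltas" is a list of rows, each a list of 4 numbers: the shift along the tool's x, y, z in m, then the turn about the tool's y in rad. A call has 1 to 20 rows; each row shifts and turns the commanded pose from where the row before left it, along the tool's axes as they then stand; what a row does not reach is not made up. A row lasts 1/8 s, in which the tool goes at most 62.5 mm and 10.7 degrees, less where a joint would pass 70% of its speed; a pose out of reach is approached as far as the arm can. A call is refused whole if a number of a shift passes 0.0625 or a number of a turn 0.188, either way. A call with a gripper value outside its range is refused whole. "fingers" is the finger opening in m, from 0 to 0.0854, set as the call begins (left out, the last holds). The fingers move at their own pace and stop on an object; "newtons" is the grip in N (left out, the last holds). Time passes only in rows, so rows that do not move let the fingers close. It gives the time, the measured TCP pose, the force and the opening at its end, in the units of the state.
- sensors.read_state(): the state, without advancing time (a new reading comes with each control period).
- read_camera(name): name is "scene" or "top" or "wrist"; returns a dict with "color" (400x640x3 uint8, red, green, blue), "vfov" (degrees; the focal length in pixels is half the picture's height over the tangent of half this angle, whatever the lens; pixels are square), "cx", "cy" (the principal point, pixels), "R" (3x3) and "t" (3): a world point X has camera coordinates R X + t; the wrist camera has in their place "T_tool_cam" (4x4, takes a point from camera to tool coordinates, whose origin is the TCP and whose axes are the tool frame's). Camera axes: x right, y down, z forward; pixel columns grow to the right and rows downward; lengths in m; the calibration is good to about 2 mm. A picture is of the moment at which its call begins: read the wrist's pose just before it. There is no depth.
- job.finish_job(): hands the job in, once; it reports no verdict.
The state is a dict: "time": time; "q": joint angles; "joint_vel": joint speeds; "joint_torque": joint torques, N m; "tool_pos": TCP position; "tcp_rot": TCP orientation; "wrist_force": force on the tool from outside, world axes, zero at the start; "torque": the same for the moment, N m; "width": opening from 0.0 (shut) to 1.0 (fully open).
Only numpy, scipy, OpenCV 4.12 (cv2) and the standard library are available. Lean on these libraries where they do the work, as an engineer would, in place of code of your own. Each camera call takes 0.05 s, during which the arm holds its last target.

### The job

Set the empty yellow bin down in the lipped seat below the mouth of the blue gravity chute and let go of it. Then draw the chute's sprung gate out by its upright black knob until its red pointers stand on the yellow marker clip, so that all four steel couplings roll down into the bin, and keep it there: I am about to feed more through, so finish while still holding the gate at the marker. Leave the other things on the bench where they are.

Things in the scene. Friction and masses are not known exactly. Their poses are not given: they have to be found in the camera images.
- bin_mid (a point): centre of the empty yellow plastic bin, loose on the bench: an open box 64 mm wide (its x) x 160 mm long (its y) x 58 mm high (z), walls and floor 4 mm, both ends alike, about 0.22 kg. This point is half-way up, 29 mm above its underside. It can be gripped across its 64 mm width near the rim.
- chute: blue gravity chute fixed to the bench; place and yaw differ each run. Origin on the bench top right below the edge of its mouth, middle of the lane; z up; y points down the lane, out over the bin seat; x points across it, away from the gate knob. The gate crosses the lane at y = -85 mm; its level rail sticks out there to x = -190 mm, 24 mm wide, top 106 mm above the bench, a spring barrel low on its -y side.
- seat (a point): middle of the bin seat, on its plate 3 mm above the bench; axes as the chute, at its x = 0, y = 94 mm. Lips 11 mm above the bench all round, 74 mm (x) by 172 mm (y) between them: the bin stands here lengthwise along y, either way round, 5 to 6 mm to spare on each side, its centre point 29 mm above this point and its rim just below the mouth.
- mouth (a point): middle of the lower edge of the sloping lane, where the couplings roll out: 72 mm above the bench, at the chute's x = y = 0. The lane is 44 mm wide inside, 50 mm outside; the tops of its walls rise from 107 mm above the bench here to 175 mm at its closed end, 290 mm back along -y.
- gate (a joint): travel of the sprung gate in m: 0 shut (as at the start), growing as it is drawn out along the chute's -x, end stop at 0.080. The spring pulls it back with 6 N when shut plus 0.12 N per mm drawn (about 13 N at the marker) and shuts it whenever it is let go. The lane is clear from about 0.043.
- knob (a point): middle of the gate's upright black knob, a plain round post 24 mm across and 50 mm high (25 mm above and below this point), standing on the gate's 18 mm wide slide bar. Moves with the gate; about 139 mm above the bench, free on all sides; axes as the chute.
- pointer (a point): level with the tips of the two red pointers that stick out either side of the slide bar, on the bar's middle line, 40 mm behind the knob (towards the lane). Moves with the gate; axes as the chute.
- marker: yellow marker clip on the gate rail, 12 mm wide along it, 48 mm across, a black line across its middle; fixed, but set at another place on the rail each run (50 to 66 mm of gate travel). Origin on its middle line at the pointers' height; axes as the chute. The pointers are on it when pointer has the same chute x within 6 mm.
- coupling0: steel coupling 1 of four, a cylinder 32 mm across and 40 mm long, about 0.14 kg, origin at its centre, lying across the lane (next to the gate); rolls freely once the gate is open.
- coupling1: steel coupling 2 of four, a cylinder 32 mm across and 40 mm long, about 0.14 kg, origin at its centre, lying across the lane (next but one to the gate); rolls freely once the gate is open.
- coupling2: steel coupling 3 of four, a cylinder 32 mm across and 40 mm long, about 0.14 kg, origin at its centre, lying across the lane (third from the gate); rolls freely once the gate is open.
- coupling3: steel coupling 4 of four, a cylinder 32 mm across and 40 mm long, about 0.14 kg, origin at its centre, lying across the lane (fourth from the gate); rolls freely once the gate is open.
- full_bin: green bin of the yellow one's size, full of dark elbows, 0.9 kg; leave it. Origin at the centre of its underside.
- tee: dark steel pipe tee standing on end, 48 mm across, 66 mm high; leave it. Origin at the centre of its underside.
- big_tee: larger dark steel pipe tee standing on end, 60 mm across, 83 mm high; leave it. Origin at the centre of its underside.
- elbow: dark steel pipe elbow standing on one collar, 44 mm across, 62 mm high; leave it. Origin at the centre of its underside.
- hex_plug: brass hexagon plug standing on its head, 52 mm across, 38 mm high; leave it. Origin at the centre of its underside.
- plug_gauge: thread plug gauge lying down, black grip with steel ends, 104 mm long, 15 mm high; leave it. Origin at the middle of its underside.
- wrench: steel wrench lying flat, 200 mm long; leave it. Origin at the middle of its underside.
Mind the look-alikes: they are no part of the job. Of the things that look like the part that bears bin_mid, the smaller one is meant.

How it is judged:
By the outcome, as a careful person would: the job done as asked, in the order asked, and still so for the second after the job is handed in, while the arm keeps its last pose, push and grip.
It also fails if it takes over 64 s, if anything falls off the work surface, if the arm or the gripper's body presses on something with over 40 N, if the wrist force passes 120 N, or if a joint passes its speed limit or range.

## Working session

There is one attempt and no reset: what is moved stays moved. The work goes in short steps, Python scripts to look and compute and a tool call to move; the robot and the scene stay as the last step left them, time stands still between calls to the robot, and variables do not carry over. Pictures are saved under pics/ and viewed, and the job is handed in when it is done.

Besides the shell and the picture viewer there is one more tool, called after "Request:" as a command line: name --pt "numbers of a row" for each row, then --argument value for the rest. arm_command: Moves the arm, as the interface text tells. Its arguments: {"type":"object","properties":{"deltas":{"type":"array"},"fingers":{"type":"number"},"newtons":{"type":"number"}},"required":["deltas"]}

```bash
ls; mkdir -p pics; python3 - <<'E'
from workcell import sensors, read_camera, job, bot
import cv2, numpy as np
s=sensors.read_state()
for k in s: print(k,np.round(s[k],4))
print(bot.grasp_offset,[a for a in dir(bot) if a[0]!='_'])
import pickle
D={}
for n in ["scene","top","wrist"]:
    c=read_camera(n); D[n]=c
    cv2.imwrite(f"pics/{n}0.png",c["color"][:,:,::-1])
    print(n,{k:np.round(v,4).tolist() for k,v in c.items() if k!="color"})
pickle.dump(D,open("cams0.pkl","wb"))
E
```

```text
pics
time 0.0
q [-1.1499  0.2647  1.6054  0.      1.2737 -0.0369]
joint_vel [-0.0004 -0.0014 -0.0002  0.0014 -0.0008  0.0005]
joint_torque [ 4.00000e-04 -5.15113e+01 -3.67314e+01  0.00000e+00  1.31000e-02
  0.00000e+00]
tool_pos [ 0.298  -0.6048  0.23  ]
tcp_rot [-1.3904  0.8671 -0.8641]
wrist_force [ 0.2704 -0.3205 -0.3138]
torque [-0.0008  0.0015  0.012 ]
width 1.0039
0.0187 ['MotionError', 'grasp_offset']
scene {'vfov': 53.2603, 'cx': 320.2735, 'cy': 201.7563, 'R': [[0.029, 0.9994, 0.0193], [0.6204, -0.0029, -0.7843], [-0.7837, 0.0347, -0.6201]], 't': [-0.0155, -0.1828, 1.6989]}
top {'vfov': 45.3993, 'cx': 319.9952, 'cy': 197.218, 'R': [[-0.0084, -1.0, 0.0005], [-0.9957, 0.0084, -0.0918], [0.0918, -0.0013, -0.9958]], 't': [0.0289, 0.463, 1.2833]}
wrist {'vfov': 61.7369, 'cx': 320.3791, 'cy': 204.691, 'T_tool_cam': [[1.0, 0.0011, 0.0005, -0.0014], [-0.0002, -0.2735, 0.9619, -0.1435], [0.0012, -0.9619, -0.2735, 0.0676], [0.0, 0.0, 0.0, 1.0]]}
```

View pics/scene0.png

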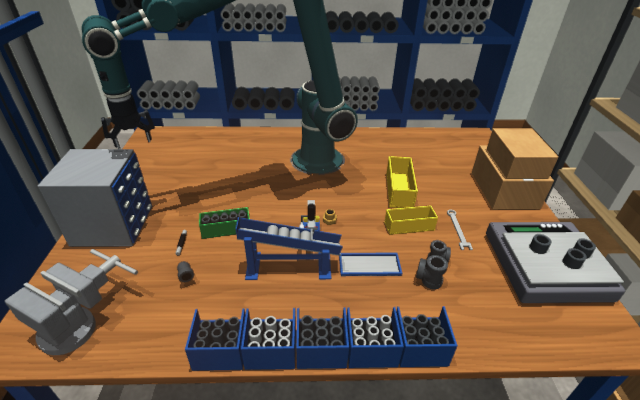

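View pics/top0.png

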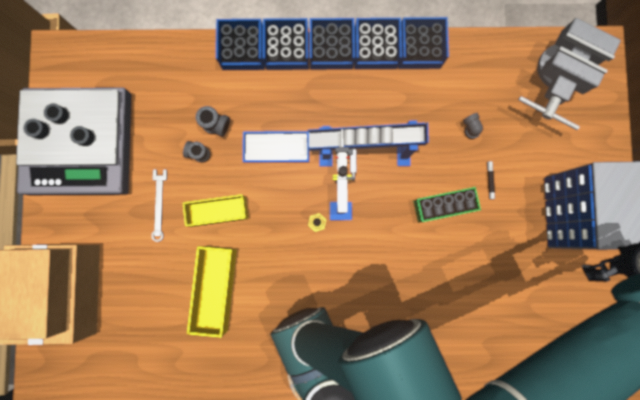

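View pics/wrist0.png

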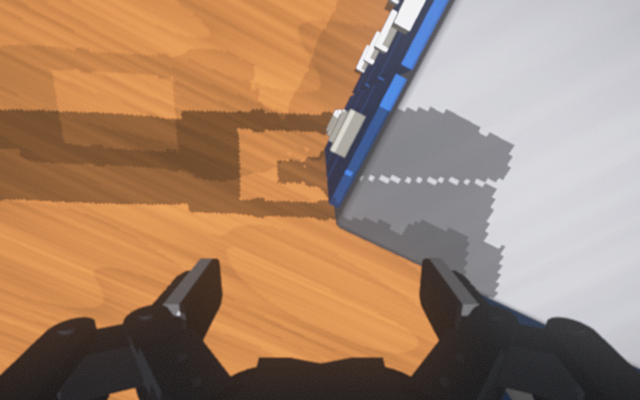

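The smaller yellow bin is at top (215,210), scene (411,220). It could be confused with the larger yellow bin at top (211,291), scene (401,180), or the green full bin at top (447,204). I choose the smaller one and check it in a close crop.

```bash
cat > h.py <<'E'
import numpy as np, cv2, pickle
from scipy.spatial.transform import Rotation as Ro
def cam(c): 
    f=200/np.tan(np.radians(c["vfov"])/2); return f
def ray(c,u,v,R=None,t=None):
    f=cam(c); d=np.array([(u-c["cx"])/f,(v-c["cy"])/f,1])
    R=c["R"] if R is None else R; t=c["t"] if t is None else t
    R=np.array(R);t=np.array(t)
    return -R.T@t, R.T@d
def atz(c,u,v,z,R=None,t=None):
    o,d=ray(c,u,v,R,t); return o+d*(z-o[2])/d[2]
def proj(c,X,R=None,t=None):
    R=c["R"] if R is None else R; t=c["t"] if t is None else t
    p=np.array(R)@np.array(X)+np.array(t); f=cam(c)
    return np.array([f*p[0]/p[2]+c["cx"],f*p[1]/p[2]+c["cy"]])
def wristRt(c,s):
    T=np.eye(4);T[:3,:3]=Ro.from_rotvec(s["tcp_rot"]).as_matrix();T[:3,3]=s["tool_pos"]
    W=np.linalg.inv(T@np.array(c["T_tool_cam"])); return W[:3,:3],W[:3,3]
def crop(img,x0,y0,x1,y1,k,name):
    a=cv2.resize(img[y0:y1,x0:x1,::-1],None,fx=k,fy=k,interpolation=cv2.INTER_CUBIC)
    for x in range((x0+9)//10*10,x1,10): cv2.line(a,((x-x0)*k,0),((x-x0)*k,4 if x%50 else 12),(0,0,255),1)
    for y in range((y0+9)//10*10,y1,10): cv2.line(a,(0,(y-y0)*k),(4 if y%50 else 12,(y-y0)*k),(0,0,255),1)
    cv2.imwrite(name,a)
E
python3 - <<'E'
from h import *
D=pickle.load(open("cams0.pkl","rb"))
crop(D["top"]["color"],170,180,270,250,8,"pics/ctb.png")
crop(D["top"]["color"],230,110,440,230,3,"pics/ctc0.png")
crop(D["top"]["color"],300,110,400,180,8,"pics/ctc.png")
crop(D["scene"]["color"],230,195,350,285,6,"pics/csc.png")
E
```

```text
(no output)
```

View pics/ctb.png

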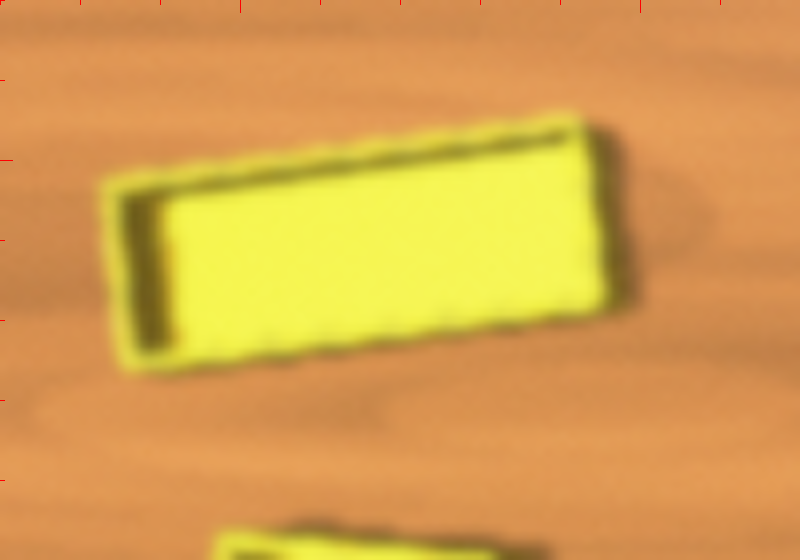

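View pics/ctc0.png

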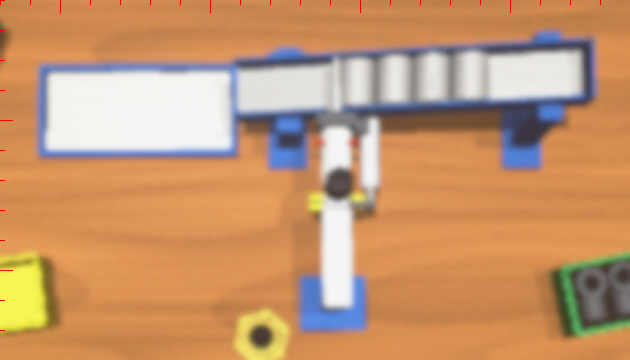

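View pics/ctc.png

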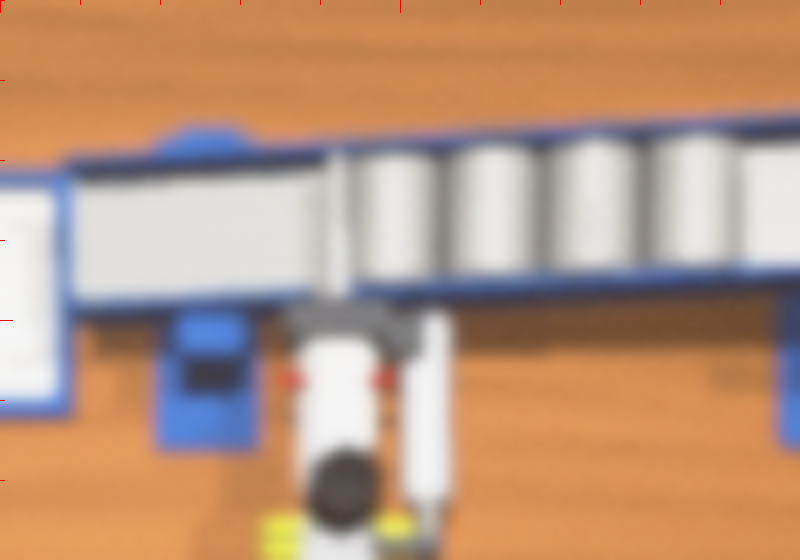

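View pics/csc.png

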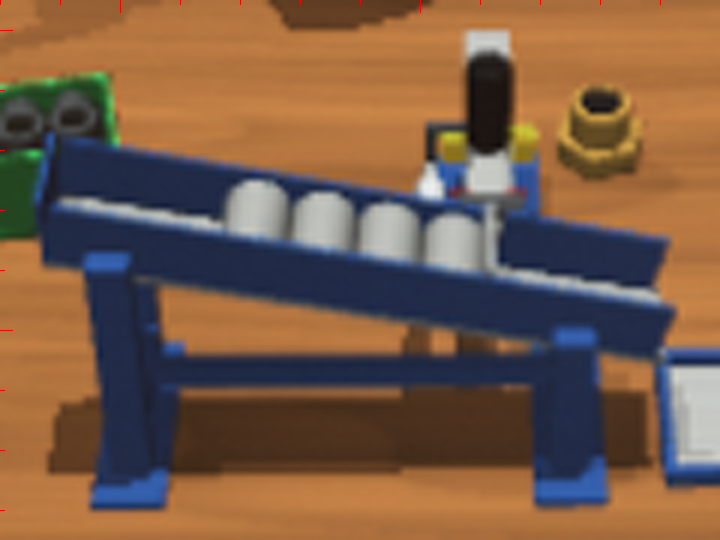

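```bash
python3 - <<'E'
from h import *
D=pickle.load(open("cams0.pkl","rb")); T=D["top"]
f=lambda u,v,z: atz(T,u,v,z)[:2]
b=[f(*p,.058) for p in [(182.9,202.7),(242.8,194.6),(246.2,218.1),(185.6,226.2)]]
print("bin",np.round(b,4), np.mean(b,0)); 
for i in range(4): print(np.linalg.norm(b[i]-b[(i+1)%4]), np.degrees(np.arctan2(*(b[(i+1)%4]-b[i])[::-1])))
s=[f(*p,.011) for p in [(243.3,132),(308.7,131.3),(308.7,161.8),(243.7,162)]]
print("seat",np.round(s,4),np.mean(s,0))
for i in range(4): print(np.linalg.norm(s[i]-s[(i+1)%4]), np.degrees(np.arctan2(*(s[(i+1)%4]-s[i])[::-1])))
k=f(342.6,170.6,.164); m=f(342.2,178,.107)
print("knob",k)
rp=[f(336.3,157.5,.11),f(348,157.5,.11)];print("pointers",rp)
# far back end corners of lane z=.175: 
print("back", f(230+590/3,110+40/3,.175),f(230+590/3,110+100/3,.175), "mouth", f(308.6,130.5,.107),f(308.6,148.3,.107))
print("coupl", [f(u,136.5,.13) for u in (349.5,362,374.3,387)])
E
```

```text
bin [[0.4483 0.3883]
 [0.4685 0.2298]
 [0.4061 0.2204]
 [0.3861 0.38  ]] [0.42724554 0.3046325 ]
0.15976023614809493 -82.72750774921452
0.06312951064404498 -171.4595611041814
0.16087174206485388 97.14755306164147
0.06276390713911192 7.533401609881898
seat [[0.6483 0.2371]
 [0.6488 0.0549]
 [0.5629 0.0555]
 [0.5639 0.2354]] [0.60598172 0.14573958]
0.1821406763673491 -89.85325693566638
0.0859058530140282 179.64086614109019
0.17996530318915102 89.6994233604271
0.08450946449986455 1.111138862459491
knob [ 0.51484864 -0.03050468]
pointers [array([ 0.55686305, -0.01746859]), array([ 0.55661267, -0.04744224])]
back [ 0.62794484 -0.23662924] [ 0.5784188  -0.23519638] mouth [0.62852689 0.05311749] [0.58193903 0.05340862]
coupl [array([ 0.60681903, -0.050755  ]), array([ 0.60655555, -0.08237894]), array([ 0.60629628, -0.11349767]), array([ 0.60602858, -0.14562921])]
```

```bash
python3 - <<'E'
from h import *
from workcell import sensors
s=sensors.read_state()
R=Ro.from_rotvec(s["tcp_rot"]).as_matrix(); print(np.round(R,4)); print("x yaw",np.degrees(np.arctan2(R[1,0],R[0,0])), s["time"])
D=pickle.load(open("cams0.pkl","rb")); T=D["top"]
print("bigbin",[atz(T,u,v,.07)[:2] for u,v in [(197,247),(235,250)]], "plug",atz(T,317,222,.02)[:2])
E
```

```text
[[ 4.42e-01 -7.00e-04  8.97e-01]
 [-8.97e-01  1.60e-03  4.42e-01]
 [-1.70e-03 -1.00e+00  1.00e-04]]
x yaw -63.77104992258788 0.15
bigbin [array([0.33138278, 0.34609939]), array([0.32279041, 0.24721504])] plug [0.39575367 0.03376194]
```

Request:
arm_command --pt "-0.06 0 0 0" --pt "-0.06 0 0 0" --pt "-0.06 0 0 0" --pt "0 0 0 -0.177" --pt "0 0 0 -0.177" --pt "0 0 0 -0.177" --pt "0 0 0 -0.177" --pt "0 0 0 -0.177" --pt "0 0 0 -0.177" --pt "0 0 0 -0.177" --pt "0.06 0 0 0" --pt "0.06 0 0 0" --pt "0.06 0 0 0" --pt "0.06 0 0 0" --pt "0.06 0 0 0" --fingers 0.0854

```text
time: 2.02
tool_pos: [0.5181, -0.4057, 0.2309]
tcp_rot: [-1.568, -0.099, 0.099]
wrist_force: [-0.2, 0.1, -0.9]
width: 0.998
```

Request:
arm_command --pt "0 0 0.06 0" --pt "0 0 0.06 0" --pt "0 0 0.06 0" --pt "0 0 0.06 0" --pt "0 0 0.06 0" --pt "0 0 0.06 0" --pt "0 0 0.06 0" --pt "0 0 0.06 0" --pt "0 0 0 0"

```text
time: 3.15
tool_pos: [0.455, 0.0735, 0.2311]
tcp_rot: [-1.567, -0.104, 0.104]
wrist_force: [0.5, -0.4, -0.7]
width: 0.994
```

```bash
cat > wl.py <<'E'
from h import *
from workcell import sensors, read_camera
def look(n):
    s=sensors.read_state(); c=read_camera("wrist"); pickle.dump((s,c),open(n+".pkl","wb"))
    cv2.imwrite(f"pics/{n}.png",c["color"][:,:,::-1]); print(s["time"],np.round(s["tool_pos"],4),np.round(s["wrist_force"],1),s["width"])
    return s,c
E
python3 -c "
from wl import *
look('w1')"
```

```text
3.15 [0.455  0.0735 0.2311] [ 0.5 -0.4 -0.7] 0.9943055215078298
```

View pics/w1.png

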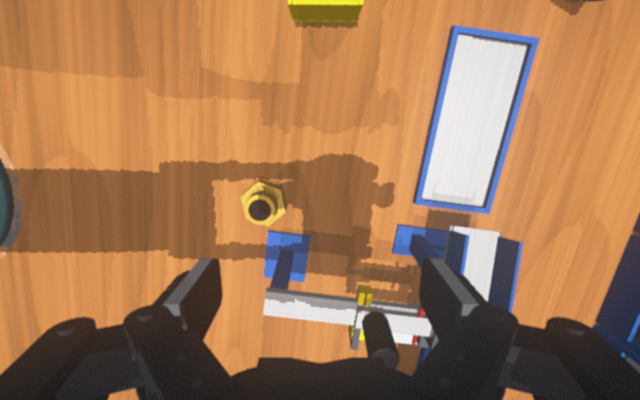

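The picture shows the seat at about (454,26)–(491,212), the marker clip at (364,296), the knob at (376,325) and the brass plug at (262,205). I'll enlarge it.

```bash
python3 - <<'E'
from h import *
s,c=pickle.load(open("w1.pkl","rb"))
crop(c["color"],400,15,550,225,3,"pics/w1a.png")
crop(c["color"],340,270,440,350,8,"pics/w1b.png")
E
```

```text
(no output)
```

View pics/w1a.png

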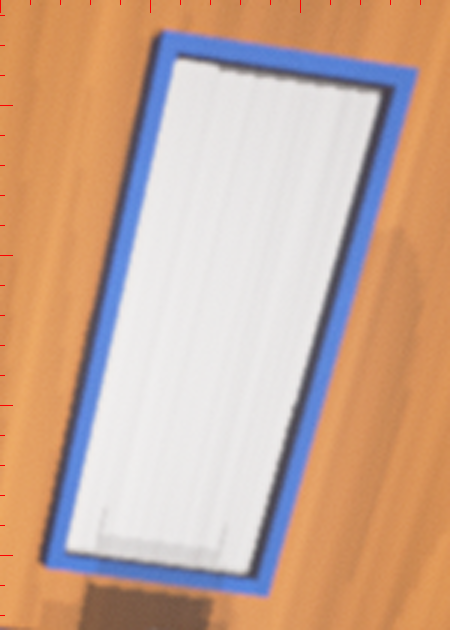

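View pics/w1b.png

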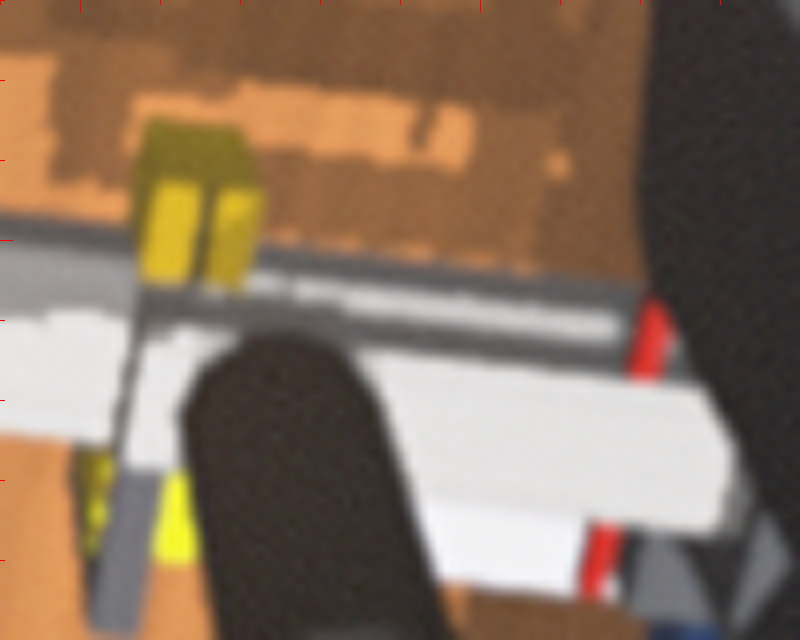

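```bash
python3 - <<'E'
from h import *
s,c=pickle.load(open("w1.pkl","rb")); R,t=wristRt(c,s)
g=lambda u,v,z: atz(c,u,v,z,R,t)[:2]
S=[g(*p,.011) for p in [(453.5,26),(538.7,38.5),(489.5,213),(414,203)]]
print(np.round(S,4),np.mean(S,0))
for i in range(4): print(np.linalg.norm(S[i]-S[(i+1)%4]), np.degrees(np.arctan2(*(S[(i+1)%4]-S[i])[::-1])))
for z in (.104,.109,.114): print("marker",g(365.9,299.4,z),"line lower",g(354.5,325,z), "ptr",g(421.9,310.6,z),g(415,340,z))
print("knob top", g(378,320,.164))
print("bin near end rim", g(290,2,.058),g(362,4,.058))
D=pickle.load(open("cams0.pkl","rb"));T=D["top"]; f=lambda u,v,z: atz(T,u,v,z)[:2]
# top view marker: yellow pieces ctc0 (316,202)/(356,200) -> crop *1/3
print("marker top", f(230+316/3,110+202/3,.108), f(230+357/3,110+200/3,.108))
E
```

```text
[[0.5625 0.2385]
 [0.6488 0.2388]
 [0.6493 0.0564]
 [0.5617 0.0565]] [0.60557173 0.14756551]
0.08629371979195175 0.22522815417567804
0.18242006970196553 -89.82440986533935
0.08758061764257785 179.92330887994632
0.18196422599020853 89.77063338780435
marker [ 0.50709171 -0.01703247] line lower [ 0.50112442 -0.04516458] ptr [ 0.56033719 -0.02165191] [ 0.56071103 -0.05376663]
marker [ 0.50592014 -0.01408305] line lower [ 0.50006309 -0.04169548] ptr [ 0.55818201 -0.01861716] [ 0.55854895 -0.05013863]
marker [ 0.50474857 -0.01113364] line lower [ 0.49900175 -0.03822638] ptr [ 0.55602684 -0.01558241] [ 0.55638687 -0.04651062]
knob top [0.50460235 0.00288463]
bin near end rim [0.40670029 0.22555917] [0.46685661 0.23214908]
marker top [ 0.50593256 -0.014477  ] [ 0.50735812 -0.04943621]
```

Request:
arm_command --pt "0.003 0 0.058 0" --pt "0 0 0.058 0" --pt "0 0 0.058 0" --pt "0 0 0.058 0" --pt "0 0 0 0" --pt "0 0 0 0"

```text
time: 3.95
tool_pos: [0.4304, 0.299, 0.2308]
tcp_rot: [-1.57, -0.098, 0.099]
wrist_force: [0.1, -0.6, 0.8]
width: 1.001
```

```bash
python3 -c "
from wl import *
look('w2')"
```

```text
3.95 [0.4304 0.299  0.2308] [ 0.1 -0.6  0.8] 1.0011526289581645
```

View pics/w2.png

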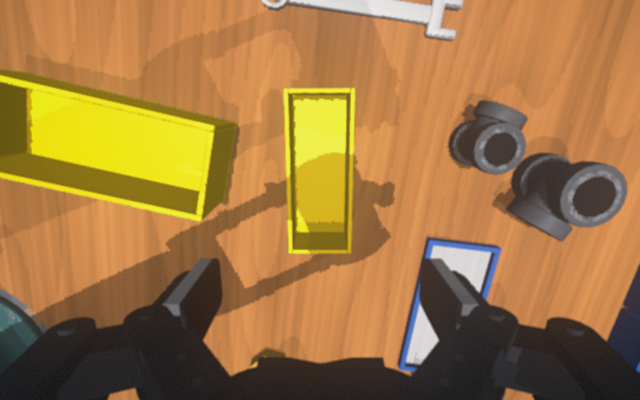

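The bin's rim corners are at (284,89), (355,89), (351,252) and (289,252). It is clearly smaller than the yellow bin on the left, and it is empty.

```bash
python3 - <<'E'
from h import *
s,c=pickle.load(open("w2.pkl","rb")); R,t=wristRt(c,s)
g=lambda u,v,z: atz(c,u,v,z,R,t)[:2]
S=[g(*p,.058) for p in [(284,89),(355,89),(351.5,253),(289,253)]]
m=np.mean(S,0);print(np.round(S,4),m)
for i in range(4): print(np.linalg.norm(S[i]-S[(i+1)%4]), np.degrees(np.arctan2(*(S[(i+1)%4]-S[i])[::-1])))
Rt=Ro.from_rotvec(s["tcp_rot"]).as_matrix()
d=np.array([*m,0])-s["tool_pos"]; print("yaw",np.degrees(np.arctan2(Rt[1,0],Rt[0,0])),"tool delta",Rt.T@d)
# big bin near corner
print("big", g(203,218,.072), g(237,122,.072))
E
```

```text
[[0.385  0.3814]
 [0.448  0.3894]
 [0.4689 0.2317]
 [0.4054 0.2236]] [0.42681272 0.30655152]
0.06350258102625053 7.240717165744252
0.15912794823420076 -82.41853684327529
0.06407507430917414 -172.73849051170015
0.1591488258027981 97.37531258740155
yaw 7.175587207319312 tool delta [-0.00246357  0.2307849   0.00824583]
big [0.3213072  0.25561304] [0.34822084 0.34837983]
```

Request:
arm_command --pt "-0.002 0.05 0.007 0" --pt "0 0.05 0 0" --pt "0 0.05 0 0" --pt "0 0.03 0 0" --pt "0 0.02 0 0" --pt "0 0.009 0 0" --pt "0 0 0 0"

```text
time: 4.88
tool_pos: [0.4273, 0.3059, 0.0221]
tcp_rot: [-1.569, -0.097, 0.098]
wrist_force: [-0.1, -0.6, -0.0]
width: 0.999
```

```bash
python3 -c "
from wl import *
look('w3')"
```

```text
4.875 [0.4273 0.3059 0.0221] [-0.1 -0.6 -0. ] 0.99894975147569
```

View pics/w3.png

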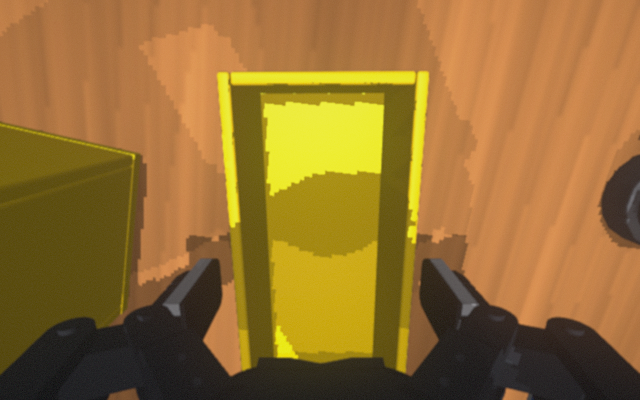

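The open pads straddle the bin with clearance on both sides: walls at about u=230 and 415, pads at 220 and 420. I'll close gently.

Request:
arm_command --pt "0 0 0 0" --pt "0 0 0 0" --pt "0 0 0 0" --pt "0 0 0 0" --pt "0 0 0 0" --pt "0 0 0 0" --fingers 0.04 --newtons 35

```text
time: 5.68
tool_pos: [0.4282, 0.3077, 0.0237]
tcp_rot: [-1.568, -0.101, 0.097]
wrist_force: [0.2, -1.8, 6.2]
width: 0.738
```

Request:
arm_command --pt "0 -0.02 0 0" --pt "0 -0.04 0 0" --pt "0 -0.04 0 0" --pt "0 -0.03 0 0.063" --pt "0 0 0 0.063" --pt "0.03 0 -0.027 0" --pt "0.05 0 -0.045 0" --pt "0.05 0 -0.045 0" --pt "0.03 0 -0.027 0" --pt "0.015 0 -0.014 0" --pt "0 0 0 0" --pt "0 0 0 0"

```text
time: 7.18
tool_pos: [0.5936, 0.1563, 0.1517]
tcp_rot: [-1.57, 0.001, 0.002]
wrist_force: [-0.4, 0.3, -2.9]
width: 0.746
```

```bash
python3 - <<'E'
from wl import *
s,c=look('w4')
R=Ro.from_rotvec(s["tcp_rot"]).as_matrix(); print("yaw",np.degrees(np.arctan2(R[1,0],R[0,0])))
c=read_camera("top"); cv2.imwrite("pics/top4.png",c["color"][:,:,::-1])
c=read_camera("scene"); crop(c["color"],220,100,480,300,3,"pics/sc4.png")
E
```

```text
7.175 [0.5936 0.1563 0.1517] [-0.4  0.3 -2.9] 0.746402308679652
yaw 0.04011783159971191
```

View pics/w4.png

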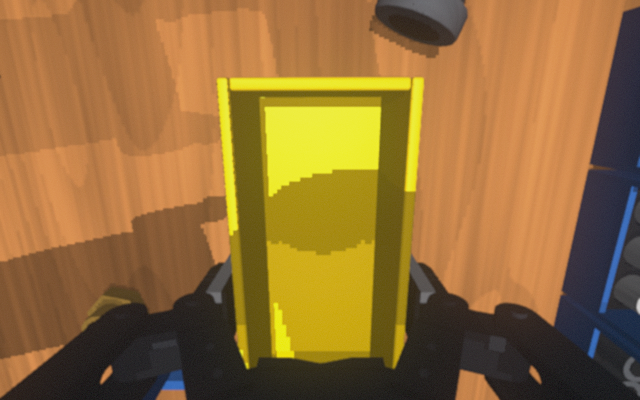

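View pics/sc4.png

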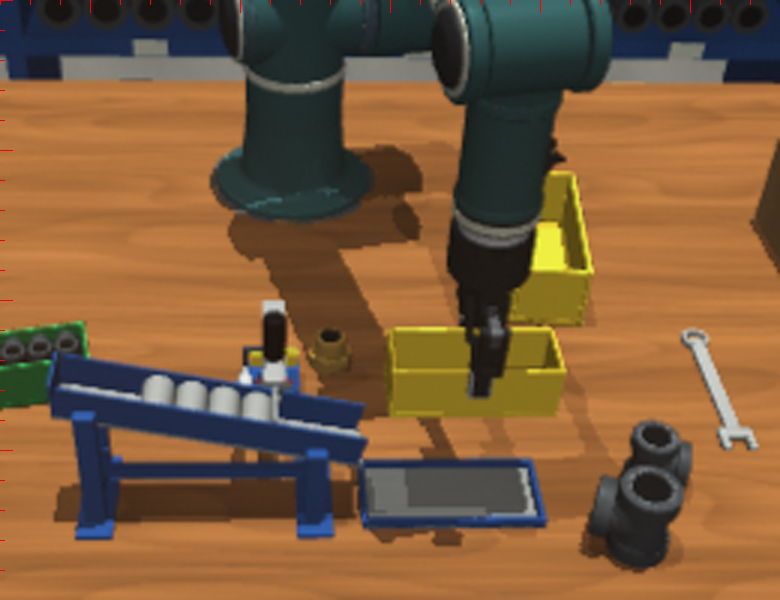

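```bash
python3 - <<'E'
from h import *
for n,px in (("w3",[(217,72),(429,72)]),("w4",[(217.5,78),(424,78)])):
    s,c=pickle.load(open(n+".pkl","rb")); R,t=wristRt(c,s)
    Rt=Ro.from_rotvec(s["tcp_rot"]).as_matrix()
    for h in (.033,.0345,.036):
        P=[atz(c,u,v,s["tool_pos"][2]+h,R,t)-s["tool_pos"] for u,v in px]
        print(n,h,[np.round(Rt.T@p,4) for p in P])
E
```

```text
w3 0.033 [array([-0.034 , -0.033 ,  0.0812]), array([ 0.0313, -0.0331,  0.0813])]
w3 0.0345 [array([-0.0336, -0.0345,  0.081 ]), array([ 0.0309, -0.0346,  0.0811])]
w3 0.036 [array([-0.0332, -0.036 ,  0.0809]), array([ 0.0304, -0.0361,  0.081 ])]
w4 0.033 [array([-0.0341, -0.0329,  0.0792]), array([ 0.0299, -0.033 ,  0.0793])]
w4 0.0345 [array([-0.0337, -0.0344,  0.0791]), array([ 0.0294, -0.0345,  0.0791])]
w4 0.036 [array([-0.0333, -0.0359,  0.0789]), array([ 0.029, -0.036,  0.079])]
```

Request:
arm_command --pt "0.0125 0 -0.0088 0" --pt "0 0.03 0 0" --pt "0 0.04 0 0" --pt "0 0.017 0 0" --pt "0 0 0 0" --pt "0 0 0 0"

```text
time: 8.07
tool_pos: [0.609, 0.1469, 0.0669]
tcp_rot: [-1.57, -0.002, -0.002]
wrist_force: [-0.1, 0.3, -2.4]
width: 0.742
```

```bash
python3 - <<'E'
from wl import *
s=sensors.read_state();print(s["tool_pos"])
c=read_camera("top"); crop(c["color"],220,100,350,200,6,"pics/top5.png")
c=read_camera("scene"); crop(c["color"],320,190,440,290,6,"pics/sc5.png")
E
```

```text
[0.60896525 0.14691602 0.06688085]
```

View pics/sc5.png

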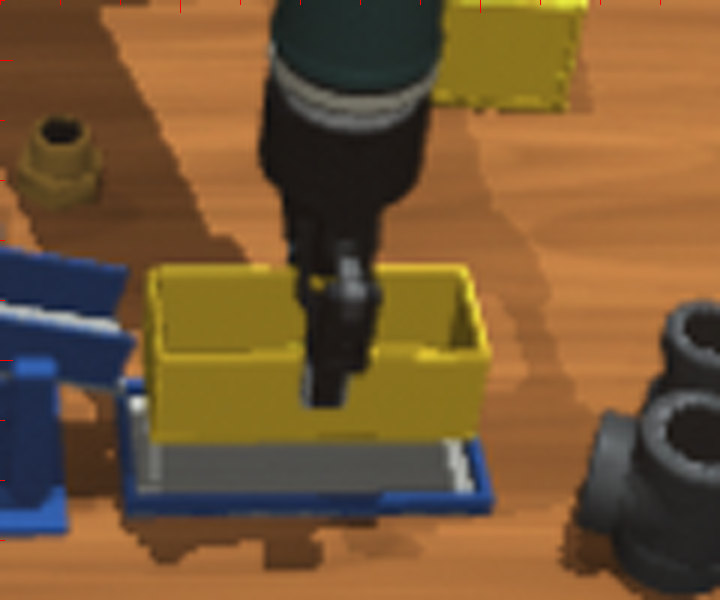

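View pics/top5.png

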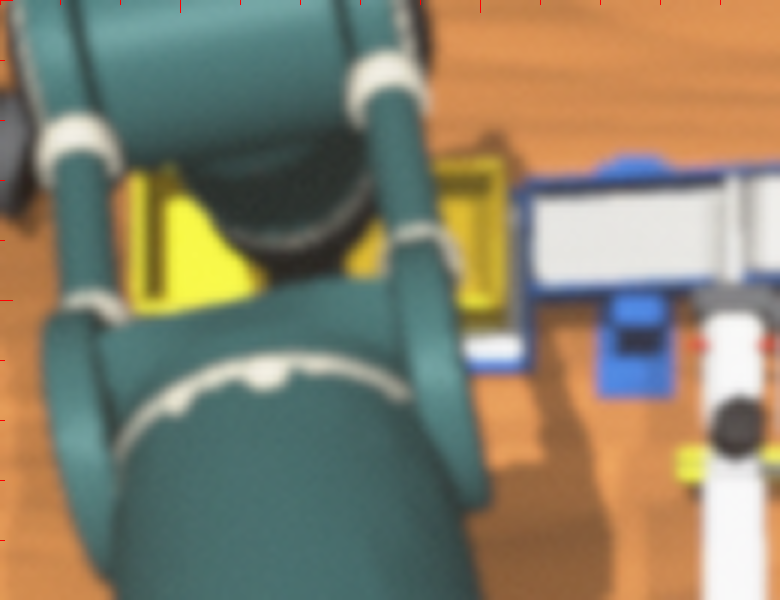

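Request:
arm_command --pt "-0.003 0.01 0 0" --pt "0 0.01 0 0" --pt "0 0.01 0 0" --pt "0 0 0 0"

```text
time: 8.68
tool_pos: [0.6035, 0.1465, 0.0337]
tcp_rot: [-1.571, 0.002, 0.002]
wrist_force: [0.2, -0.4, -2.3]
width: 0.747
```

```bash
python3 - <<'E'
from wl import *
s,c=look('w6')
c=read_camera("scene"); crop(c["color"],320,190,440,290,6,"pics/sc6.png")
pickle.dump(c,open("sc6.pkl","wb"))
# predicted seat/bin corners in scene
for y in (.0670,.2270):
  print("bin rim front",proj(c,[s["tool_pos"][0]+.032,s["tool_pos"][1]+y-.147,s["tool_pos"][2]+.0345]))
E
```

```text
8.675 [0.6035 0.1465 0.0337] [ 0.2 -0.4 -2.3] 0.7465106543215034
bin rim front [344.56577449 255.95728511]
bin rim front [399.12810697 255.54117699]
```

View pics/sc6.png

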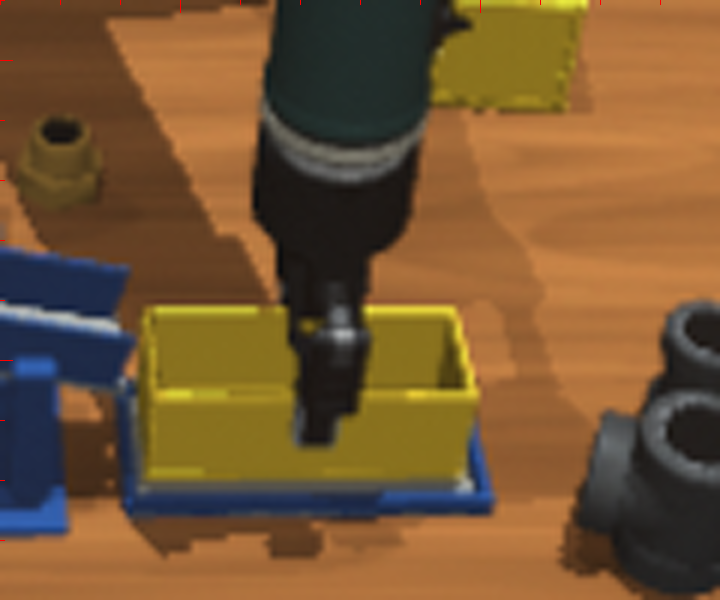

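View pics/w6.png

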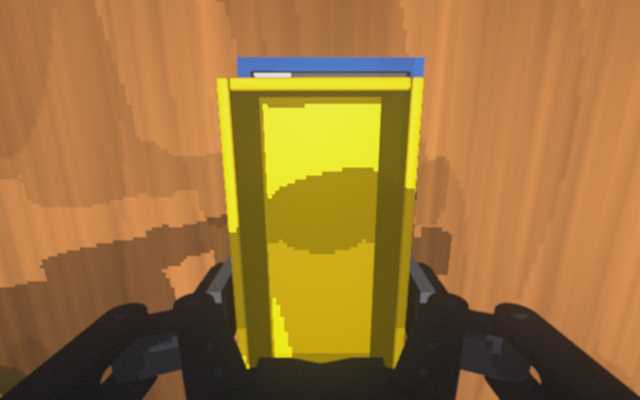

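```bash
python3 - <<'E'
from h import *
s,c=pickle.load(open("w6.pkl","rb")); R,t=wristRt(c,s)
print("lip outer far",[np.round(atz(c,u,v,.011,R,t),4) for u,v in ((238,58),(424.5,58))])
print("lip inner far",[np.round(atz(c,u,v,.011,R,t),4) for u,v in ((251,72),(411,72))])
print("rim",[np.round(atz(c,u,v,s["tool_pos"][2]+.0345,R,t),4) for u,v in ((217.5,78),(424,78))])
E
```

```text
lip outer far [array([0.5633, 0.239 , 0.011 ]), array([0.6489, 0.2391, 0.011 ])]
lip inner far [array([0.569, 0.233, 0.011]), array([0.6432, 0.2331, 0.011 ])]
rim [array([0.5699, 0.2256, 0.0682]), array([0.633 , 0.2256, 0.0682])]
```

Request:
arm_command --pt "0.004 0 0.001 0" --pt "0 0 0 0" --pt "0 0 0 0" --pt "0 0 0 0"

```text
time: 9.28
tool_pos: [0.6084, 0.1477, 0.0354]
tcp_rot: [-1.571, 0.0, -0.0]
wrist_force: [0.1, 0.6, -2.5]
width: 0.746
```

```bash
python3 - <<'E'
from wl import *
s,c=look('w7')
crop(c["color"],190,40,450,110,3,"pics/w7a.png")
E
```

```text
9.275 [0.6084 0.1477 0.0354] [ 0.1  0.6 -2.5] 0.745831940310779
```

View pics/w7a.png

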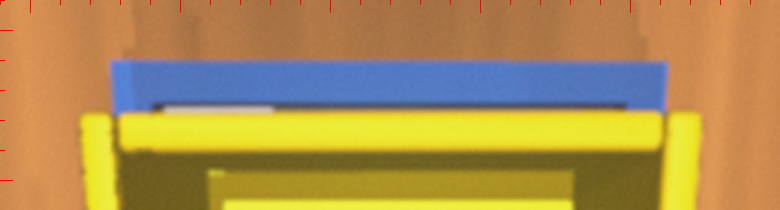

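Request:
arm_command --pt "0 0.004 0 0" --pt "0 0.004 0 0" --pt "0 0.002 0 0" --pt "0 0 0 0" --pt "0 0 0 0"

```text
time: 9.95
tool_pos: [0.6084, 0.1477, 0.0267]
tcp_rot: [-1.571, 0.0, 0.0]
wrist_force: [-5.7, -1.6, 8.5]
width: 0.744
```

```bash
python3 - <<'E'
from wl import *
s,c=look('w8')
crop(c["color"],190,40,450,110,3,"pics/w8a.png")
c=read_camera("scene"); crop(c["color"],320,190,440,290,6,"pics/sc8.png")
E
```

```text
9.95 [0.6084 0.1477 0.0267] [-5.7 -1.6  8.5] 0.7442914779413635
```

View pics/w8a.png

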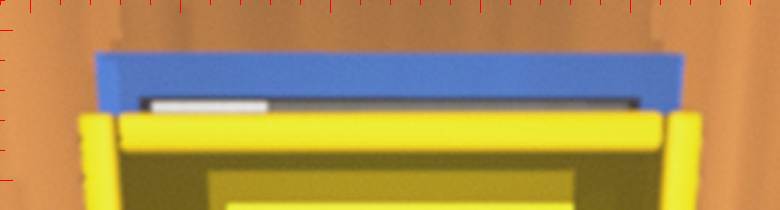

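View pics/sc8.png

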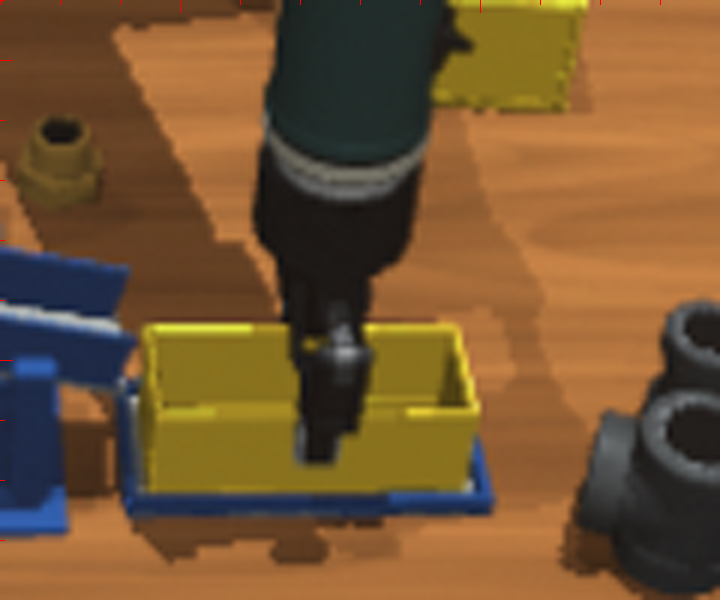

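The bin sits inside the lips and the height is the expected 26.7 mm, so I'll release and rise.

Request:
arm_command --pt "0 0 0 0" --pt "0 0 0 0" --pt "0 0 0 0" --pt "0 0 0 0" --pt "0 0 0 0" --pt "0 -0.02 0 0" --pt "0 -0.04 0 0" --pt "0 -0.06 0 0" --pt "0 -0.06 0 0" --pt "0 0 0 0" --fingers 0.0854

```text
time: 11.3
tool_pos: [0.6132, 0.1487, 0.215]
tcp_rot: [-1.568, -0.012, -0.012]
wrist_force: [0.6, -0.2, 0.4]
width: 1.0
```

```bash
python3 - <<'E'
from wl import *
s,c=look('w9')
c=read_camera("scene"); crop(c["color"],220,190,440,290,3,"pics/sc9.png")
E
```

```text
11.3 [0.6132 0.1487 0.215 ] [ 0.6 -0.2  0.4] 1.0000273230641943
```

View pics/w9.png

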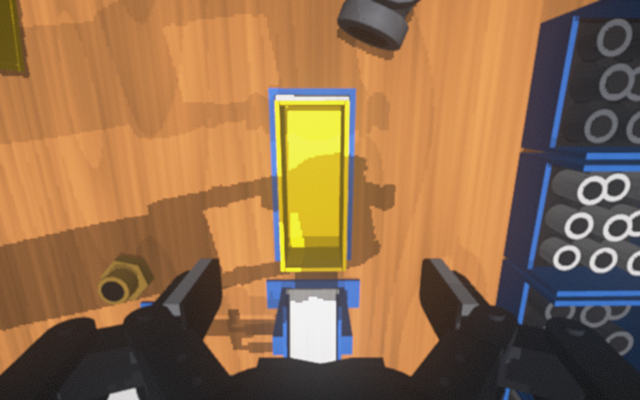

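View pics/sc9.png

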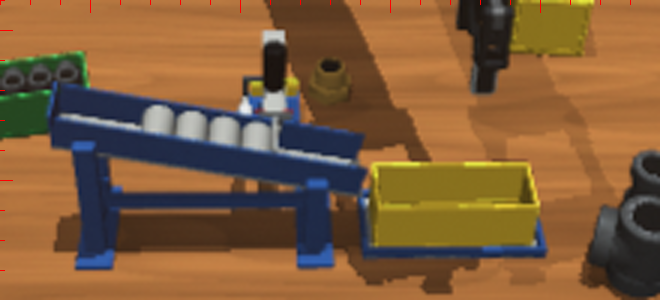

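Request:
arm_command --pt "0 -0.02 0 -0.016" --pt "-0.04 0 -0.04 0" --pt "-0.04 0 -0.045 0" --pt "-0.018 0 -0.05 0" --pt "0 0 -0.024 0" --pt "0 0 0 0" --pt "0 0 0 0" --fingers 0.06

```text
time: 12.28
tool_pos: [0.5128, -0.0124, 0.225]
tcp_rot: [-1.57, -0.012, 0.013]
wrist_force: [0.6, 0.5, -0.1]
width: 0.701
```

```bash
python3 - <<'E'
from wl import *
s,c=look('w10')
print(s["tcp_rot"])
crop(c["color"],220,100,460,320,3,"pics/w10a.png")
E
```

```text
12.275 [ 0.5128 -0.0124  0.225 ] [ 0.6  0.5 -0.1] 0.7011947804399274
[-1.57008737 -0.01169374  0.01341646]
```

View pics/w10.png

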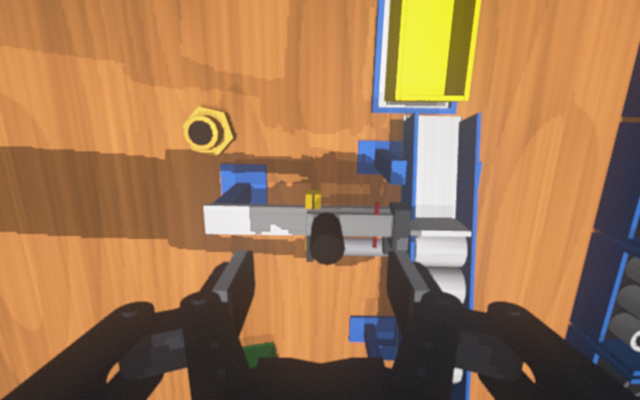

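View pics/w10a.png

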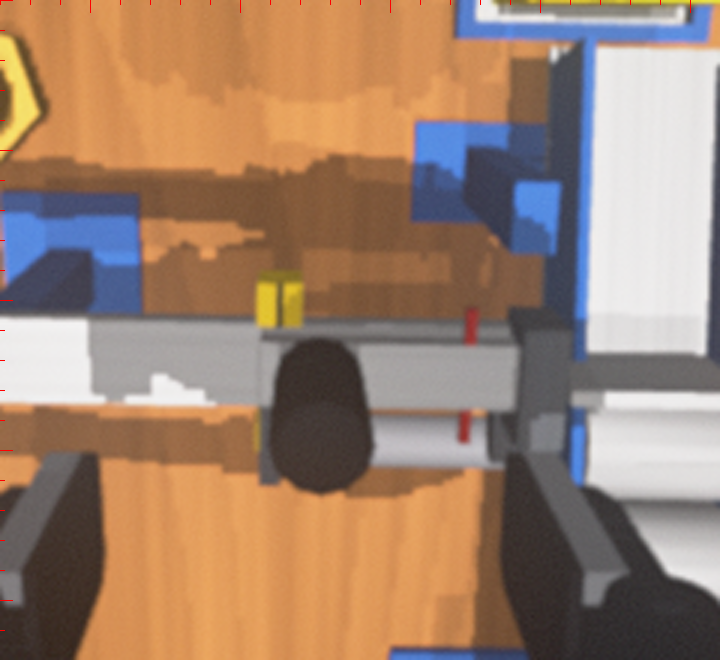

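```bash
python3 - <<'E'
from h import *
s,c=pickle.load(open("w10.pkl","rb")); R,t=wristRt(c,s)
g=lambda u,v,z: np.round(atz(c,u,v,z,R,t)[:2],4)
print("knob",g(327.3,249.3,.164))
for z in (.106,.110): print(z,"marker",g(313.3,201,z),g(313,192,z),"ptr",g(377,208.3,z),g(374.7,242.3,z))
Rt=Ro.from_rotvec(s["tcp_rot"]).as_matrix(); print("yaw",np.degrees(np.arctan2(Rt[1,0],Rt[0,0])))
print("tip of pads?",[g(u,255,.225) for u in (246,398)])
E
```

```text
knob [ 0.5155 -0.0312]
0.106 marker [ 0.5049 -0.0141] [ 0.5045 -0.0066] ptr [ 0.557  -0.0194] [ 0.557  -0.0493]
0.11 marker [ 0.5049 -0.013 ] [ 0.5046 -0.0056] ptr [ 0.5563 -0.0182] [ 0.5563 -0.0476]
yaw 0.9160176275919205
tip of pads? [array([ 0.476 , -0.0083]), array([ 0.5468, -0.0071])]
```

Request:
arm_command --pt "0.003 0 -0.019 0.015" --pt "0 0 0 0" --pt "0 0.03 0 0" --pt "0 0.03 0 0" --pt "0 0.025 0 0" --pt "0 0.012 0 0" --pt "0 0 0 0"

```text
time: 13.2
tool_pos: [0.5157, -0.0316, 0.1275]
tcp_rot: [-1.57, 0.001, 0.002]
wrist_force: [-0.3, -0.6, -0.1]
width: 0.701
```

```bash
python3 - <<'E'
from wl import *
s,c=look('w11')
c=read_camera("scene"); crop(c["color"],220,130,440,290,3,"pics/sc11.png")
E
```

```text
13.2 [ 0.5157 -0.0316  0.1275] [-0.3 -0.6 -0.1] 0.701301702068093
```

View pics/w11.png

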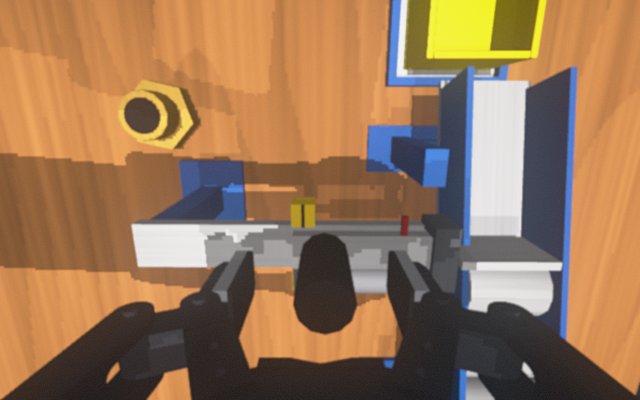

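View pics/sc11.png

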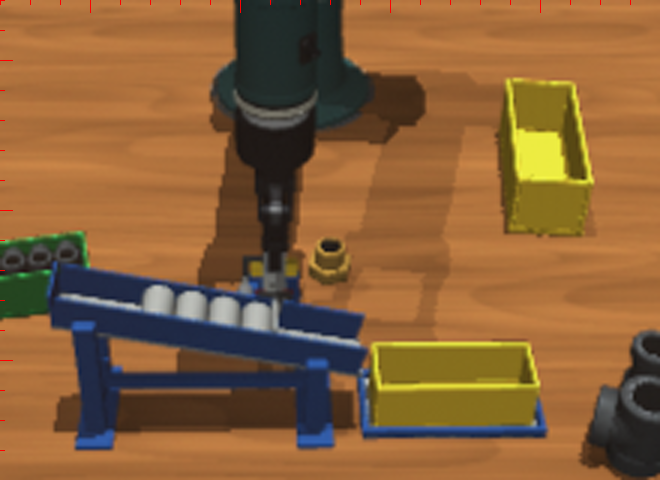

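The knob at (325,285) stands midway between the pads, so I'll close on it.

Request:
arm_command --pt "0 0 0 0" --pt "0 0 0 0" --pt "0 0 0 0" --pt "0 0 0 0" --pt "0 0 0 0" --pt "0 0 0 0" --fingers 0.015 --newtons 70

```text
time: 14.05
tool_pos: [0.5175, -0.0319, 0.1295]
tcp_rot: [-1.571, -0.003, -0.001]
wrist_force: [0.0, 1.0, 5.5]
width: 0.259
```

Request:
arm_command --pt "-0.006 0 0 0" --pt "-0.01 0 0 0" --pt "-0.012 0 0 0" --pt "-0.012 0 0 0" --pt "-0.008 0 0 0" --pt "-0.002 0 0 0" --pt "0 0 0 0" --pt "0 0 0 0"

```text
time: 15.05
tool_pos: [0.4702, -0.0318, 0.1296]
tcp_rot: [-1.571, -0.007, -0.006]
wrist_force: [11.3, 2.0, -1.7]
width: 0.262
```

```bash
python3 - <<'E'
from wl import *
s,c=look('w12')
crop(c["color"],260,160,460,310,4,"pics/w12a.png")
c=read_camera("scene"); crop(c["color"],220,130,440,290,3,"pics/sc12.png")
E
```

```text
15.05 [ 0.4702 -0.0318  0.1296] [11.3  2.  -1.7] 0.26217264468355733
```

View pics/w12a.png

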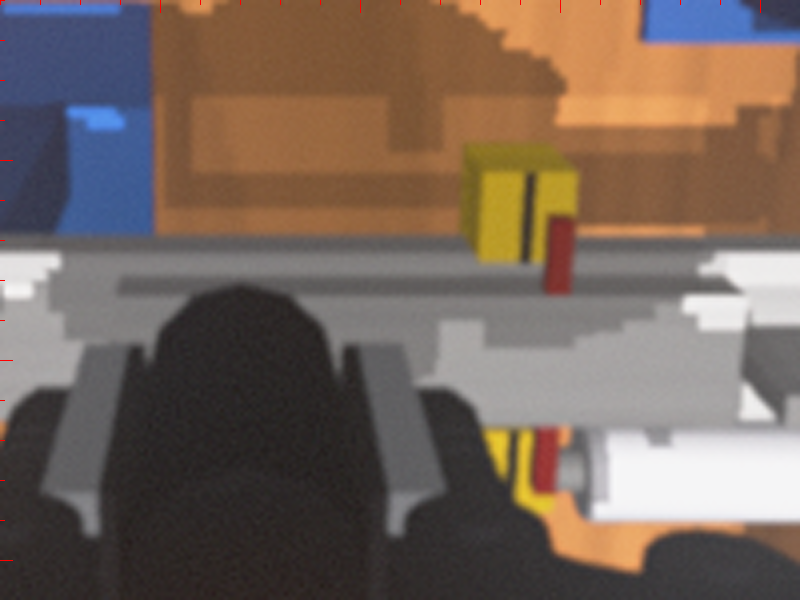

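View pics/sc12.png

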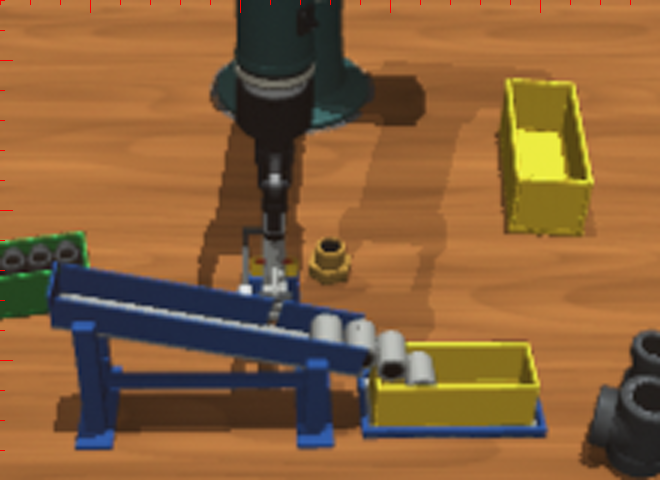

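All four couplings are rolling. The pointers stand about 31 crop px (4 mm, the 12 mm clip being 97 px) short of the line, so I'll draw a little further and let the couplings settle.

Request:
arm_command --pt "-0.0038 0 0 0" --pt "0 0 0 0" --pt "0 0 0 0" --pt "0 0 0 0" --pt "0 0 0 0" --pt "0 0 0 0" --pt "0 0 0 0" --pt "0 0 0 0" --pt "0 0 0 0" --pt "0 0 0 0" --pt "0 0 0 0" --pt "0 0 0 0" --pt "0 0 0 0" --pt "0 0 0 0" --pt "0 0 0 0" --pt "0 0 0 0"

```text
time: 17.15
tool_pos: [0.4666, -0.0318, 0.1296]
tcp_rot: [-1.571, -0.008, -0.007]
wrist_force: [12.0, 1.1, -2.7]
width: 0.261
```

```bash
python3 - <<'E'
from wl import *
s,c=look('w13')
crop(c["color"],260,160,460,310,4,"pics/w13a.png")
c=read_camera("scene"); crop(c["color"],220,130,440,290,3,"pics/sc13.png")
c=read_camera("top"); crop(c["color"],220,100,440,240,3,"pics/top13.png")
E
```

```text
17.15 [ 0.4666 -0.0318  0.1296] [12.   1.1 -2.7] 0.2614015980935439
```

View pics/w13a.png

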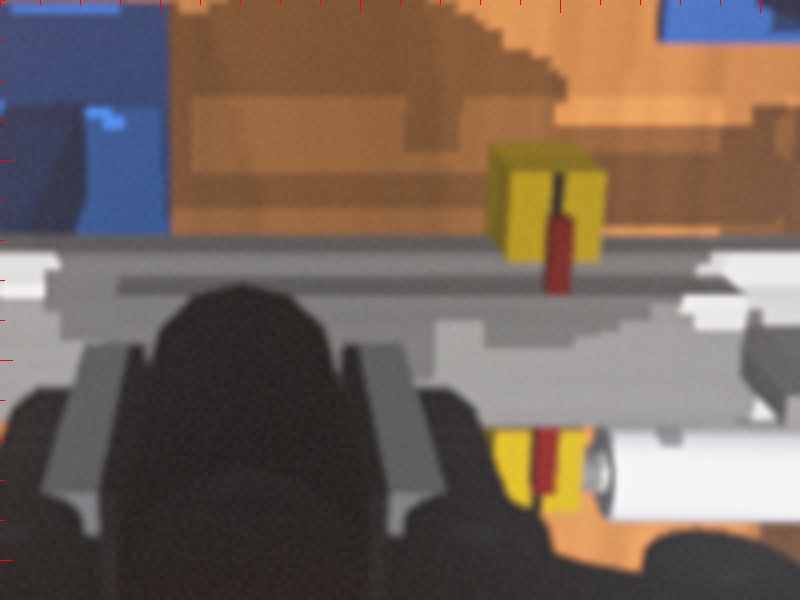

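View pics/sc13.png

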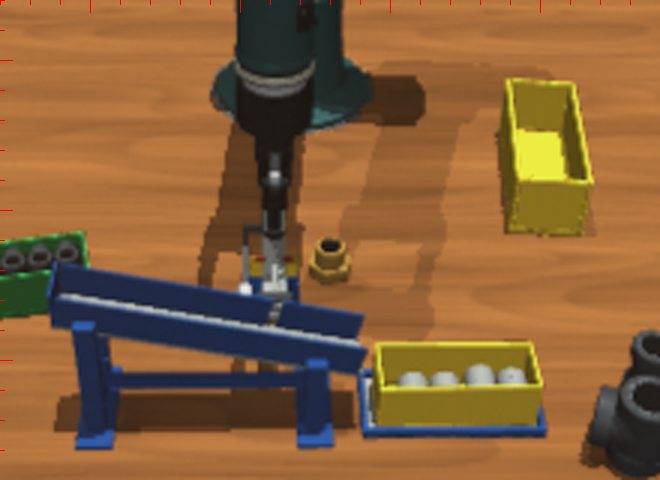

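View pics/top13.png

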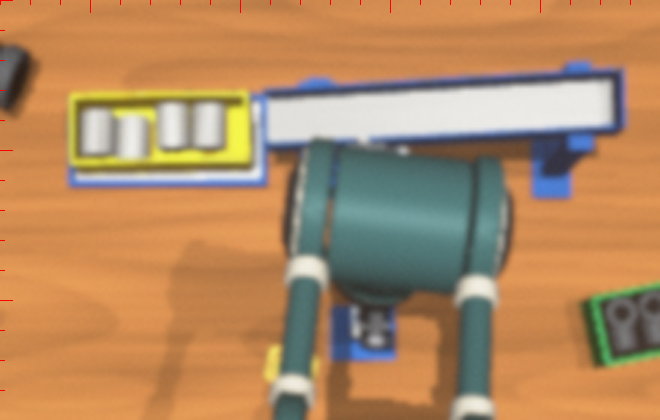

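```bash
python3 - <<'E'
from wl import *
c=read_camera("scene"); crop(c["color"],330,230,420,285,8,"pics/sc14.png")
T=read_camera("top"); crop(T["color"],230,120,320,170,8,"pics/top14.png")
f=lambda u,v,z: np.round(atz(T,u,v,z)[:2],4)
for n,cam_ in (("scene",c),("top",T)):
  for sx in (-1,1):
    for sy in (-1,1):
      # bin pushed to far +x,+y limits
      print(n,sx,sy,np.round(proj(cam_,[.606+.005+sx*.032,.147+.006+sy*.08,.061]),1),np.round(proj(cam_,[.606+.005+sx*.032,.147+.006+sy*.08,.003]),1))
E
```

```text
scene -1 -1 [345.1 244.1] [344.1 257.4]
scene -1 1 [397.5 243.7] [394.9 257. ]
scene 1 -1 [346.9 259.6] [345.7 273. ]
scene 1 1 [401.5 259.1] [398.7 272.5]
top -1 -1 [301.7 152.8] [302.4 156.6]
top -1 1 [241.7 153.3] [245.1 157.1]
top 1 -1 [301.5 129.2] [302.3 134. ]
top 1 1 [241.8 129.7] [245.2 134.5]
```

View pics/sc14.png

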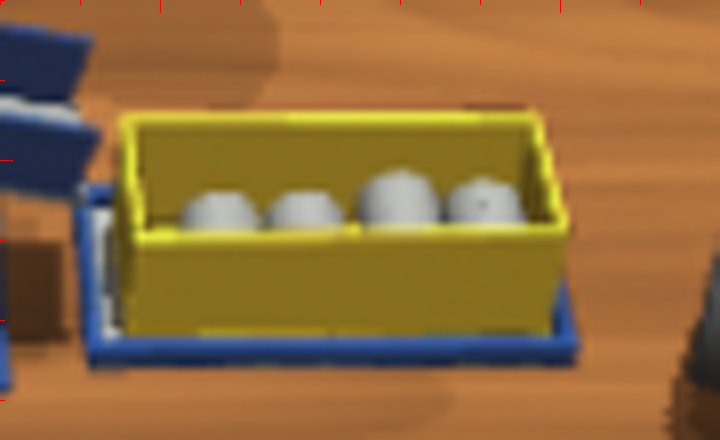

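View pics/top14.png

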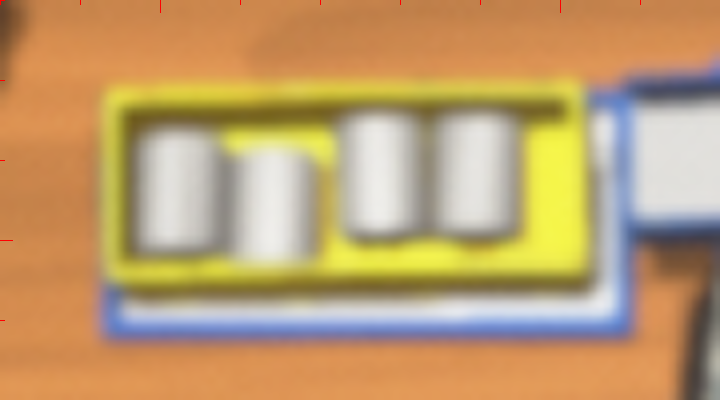

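The rim corners match a flat-seated bin to within about 1–2 px. All four couplings are inside, and both pointers are on the clip's line.

```bash
python3 - <<'E'
from workcell import sensors, job
s=sensors.read_state(); print(s["time"],s["tool_pos"],s["wrist_force"],s["width"])
print(job.finish_job())
E
```

```text
17.4 [ 0.46657468 -0.03180433  0.12957523] [12.08888118  0.05202844 -2.98414852] 0.2634181211447323
the job is handed in; nothing more can be done
None
```

The yellow bin is in the seat with all four couplings in it, and the arm is still holding the gate open at the marker. I handed the job in at 17.4 s.

- **Bin:** I gripped the smaller yellow bin across its width, set it down inside the lips and let go before touching the gate. The couplings nudged it a few millimetres as they landed. The last scene and top pictures still show it inside the lips. Its rim corners agreed with a flat-seated bin to about 1–2 px, which is close to the camera calibration error.
- **Gate:** I drew it out about 51 mm by the knob. It first stopped about 4 mm short of the line, so I drew it about 3.8 mm further. The last wrist picture shows both red pointers on the clip's black line, within about 1 mm. The arm reads 12 N, which fits the spring's pull at that travel.
- **Couplings:** All four lie in the bin and the lane is empty.
- **Other things:** I touched nothing else, and no force I read was above about 14 N.

No check failed.

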